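Seat a block-candle mould sleeve on its plug and snap the lid shut

ROBOT

A 6-joint arm with a two-finger parallel gripper is mounted at the origin on the work surface. World frame = base frame: x ahead of the robot, y to its left, z up, the work surface at z = 0. Lengths are in mm, angles in rad, forces in N, time in s.
With the tool pointing down it reaches from about 350 to 875 mm from the base axis. Payload 4.2 kg.
Tool frame: the origin (TCP) lies at the very end of the fingers, on their centre line; the grasp point (between the pads) lies 19 mm behind it; z points along the fingers, y is the line along which they close (so a half turn about z gives the same grasp; the last joint's range is limited). The gripper opens to 85 mm and grips with 20 to 120 N. Pads are 22 mm wide; open, the fingers measure 114 mm over their backs; the gripper's body (76 mm by 85 mm) begins 54 mm behind the grasp point. The pads swing forward as they close: fully open they stand 13 mm farther back than shut.
Start: joints at [-0.936, 0.385, 0.008, 0, -1.194, -0.259], TCP at [229.399, -581.356, 231.312] pointing down, gripper open.
Joint ranges: [-3.14, 3.14], [-1.21, 2.06], [-1.07, 1.41], [-3.16, 2.05], [-2.99, -0.16], [-3.1, 3.1]. Speed limits (rad/s): [2.79, 2.79, 3.14, 3.14, 3.14, 3.14].

INTERFACE

Orientations are given as a unit quaternion [x, y, z, w].
In Python, from bench import read_state, get_image, get_calibration, job_done gives the robot as it stands.
- The arm moves only by the shell command python3 -m creep 'ROWS'. ROWS is a JSON object of lists of equal length, an entry for each row: "translation": the shift along the world's x, y, z in cm, a list of three; "delta_rot": the turn, a rotation vector about the world's x, y, z in degrees, a list of three; "hand": the finger opening in cm, from 0 to 8.54. A call has 1 to 8 rows; each row is the pose to reach, as a shift and turn from the pose commanded when the call began; what a row does not reach only later rows make up. A row lasts 1/8 s, in which the tool goes at most 62.5 mm and 10.7 degrees, less where a joint would pass 70% of its speed; a pose out of reach is approached as far as the arm can. A call with a gripper value outside its range is refused whole. The fingers move at their own pace and stop on an object; the grip force is fixed at half the most. Time passes only in rows, so rows that repeat a pose let the fingers close. It gives the time, the measured TCP pose, the force, the opening and the grip force at its end, in the units of the state.
- read_state(): the state, without advancing time (a new reading comes with each control period).
- get_image(name): name is "scene" or "top" or "wrist"; returns (picture, depth): 420x560x3 uint8, red, green, blue; 420x560 float32, mm along the optical axis (not along the pixel's ray), 0 where there is no reading.
- get_calibration(name): a dict with "intrinsics" (3x3 intrinsics, pixels), "xyz" and "attitude" of the camera in the world. Camera axes: x right, y down, z forward; pixel columns grow to the right and rows downward; lengths in mm; the calibration is good to about 2 mm. A picture is of the moment at which its call begins: read the wrist's pose just before it. get_calibration takes no time and is no camera call; for the wrist camera it gives the pose at the moment of the call.
- job_done(): hands the job in; it is judged then, once.
The state is a dict: "clock": time; "joints": joint angles; "joint_vel": joint speeds; "joint_efforts": joint torques, N m; "position": TCP position; "ee_rot": TCP orientation; "contact_force": force on the tool from outside, world axes, zero at the start; "wrist_torque": the same for the moment, N m; "gripper_width": finger opening in mm; "grasp_force": force on a finger pad.
Only numpy, scipy, OpenCV 4.12 (cv2) and the standard library are available. Lean on these libraries where they do the work, as an engineer would, in place of code of your own. Each camera call takes 0.05 s, during which the arm holds its last target. There are 200 camera calls.

TASK

Get the mould stand ready for pouring: slide the rectangular aluminium sleeve along the deck onto the plug and press its end firmly home against the depth ring clamped there (hold a push of about one and a half kilos for a moment), without ramming it. Then swing the stand's lid down over the sleeve and press it until it snaps fully shut past its catch. Leave the candles and the other things on the table where they are.

Things in the scene. Friction and masses are not known exactly. Their poses are not given: they have to be found in the camera images.
- stand: Mould stand, fixed to the table: a level plywood deck with a plug, collar, fence and lid. Deck 8 mm thick, top at z = 8 mm, reaching x -105..+65, y -155..+155 mm in its frame (origin on the table, under the deck). x points away from the robot, y along the plug. All 'stand' numbers below are in this frame, mm.
- plug_tip (a point): Centre of the tip of the plug (spigot), stand (0, 55, 36); stand's axes. Solid aluminium, 77 wide (x) by 45 high (z), pointing to stand -y, 65 long from its tip to the collar. Nose corners rounded (12 mm radius seen from above).
- collar: Collar block at the plug's root, 100 wide (x), 32 thick, top 64 over the table; its -y face is stand y = 120 (origin at stand (0, 120, 0), stand's axes). Before it a steel depth ring, a frame 94 wide, 52 high, 6 thick, is clamped round the plug: the sleeve's end seats on the ring. The ring's front face is 6 to 36 before the collar's face; its setting changes each time and is not given.
- fence (a point): Point on the flat inner face of the long fence at the deck's far side, stand (44.5, 0, 8); stand's axes. The face is at right angles to x and parallel to the plug, from stand y = -150 to 155, its top 38 over the table where y < -35, 64 beyond. A sleeve lying flat against it is in line with the plug to 0.5 mm.
- sleeve: Mould sleeve: straight rectangular aluminium tube open at both ends, lying loose on the deck, 88 wide (x), 100 long (y, its bore's axis), 56 high, walls 4 (bore 80 x 48), about 0.3 kg. Too wide to grip across. Origin: centre of its underside. Starts short of the plug, off the fence, skewed. Home: its +y end bears on the depth ring, wherever that is clamped.
- lid (a joint): Hinge angle of the stand's lid, rad: 0 shut, about 2 wide open. The hinge is stiff: the lid stays where it is left. In the last 0.1 rad a nib at the free edge (over the collar) must be forced past a spring catch, about 10 N at the edge; a lid only resting on the catch reads about 0.09.
- lid_hinge (a point): On the lid's hinge axis, which runs along stand y at stand x = 62, z = 56; at mid-length of the lid (y = 61).
- lid_edge (a point): Middle of the lid's free edge, on its outer face (upper when shut). Steel plate 130 from hinge to edge, 178 long (stand y -28..150), 5 thick, outer face 17 off the hinge axis; shut, its top is 73 over the table. A 12 mm lip under it at stand y -26..-22 drops in behind the sleeve's end if the sleeve is far enough on; else it lands on the sleeve.
- candle_tall: Bystander: standing white pillar candle, 66 mm diameter, 130 mm tall; origin at the centre of its foot.
- candle_short: Bystander: standing white pillar candle, 56 mm diameter, 60 mm tall; origin at the centre of its foot.
- brush: Bystander: orange scrubbing brush lying bristles down, 130 x 55 x 42 mm; origin at the centre of its underside, long along its x.
- tin: Bystander: closed metal tin, 68 mm diameter, 55 mm tall; origin at the centre of its foot.
- round_mould: Bystander: round aluminium tube standing on end, 72 mm outer diameter, 75 mm tall; origin at the centre of its foot.
- scraper: Bystander: spatula lying flat, about 0.25 m long, along its x.
Things that resemble listed ones, but are neither listed nor needed, are in the scene too. What is shaped like the sleeve but purple or turquoise is not meant.

How it is judged:
By the outcome, as a careful person would: the job done as asked, in the order asked, and still so for the second after the job is handed in, with the robot touching nothing.
It also fails if it takes over 72 s, if anything falls off the work surface, if the arm or the gripper's body presses on something with over 40 N, if the wrist force passes 120 N, or if a joint passes its speed limit or range.

## Working session

There is one attempt and no reset: what is moved stays moved. The work goes in short steps, Python scripts to look and compute and a shell command to move; the robot and the scene stay as the last step left them, time stands still between calls to the robot, and variables do not carry over. Pictures are saved under pics/ and viewed, at most 10 in all, crops included, and the job is handed in when it is done.

```bash
ls; mkdir -p pics; cat > h.py <<'E'
import numpy as np,cv2,json
from bench import *
from scipy.spatial.transform import Rotation as R
def rot(a):
    a=np.array(a,float)
    return a if a.shape==(3,3) else R.from_quat(a).as_matrix()
def grab(name,fn=None):
    c=get_calibration(name); im,d=get_image(name)
    if fn: cv2.imwrite('pics/'+fn,cv2.cvtColor(im,cv2.COLOR_RGB2BGR))
    return im,d,c
def cloud(d,c):
    K=np.array(c['intrinsics']);v,u=np.mgrid[:d.shape[0],:d.shape[1]]
    p=np.stack([(u-K[0,2])/K[0,0]*d,(v-K[1,2])/K[1,1]*d,d],-1)
    w=p@rot(c['attitude']).T+np.array(c['xyz']); w[d==0]=np.nan
    return w
E
python3 - <<'E'
from h import *
print(read_state())
for n in ('scene','top'):
    im,d,c=grab(n,n+'0.png'); print(n,c); np.savez(n+'0.npz',im=im,w=cloud(d,c))
a=cv2.imread('pics/scene0.png')
E
```

```text
pics
{'clock': 0.0, 'joints': array([-9.36403982e-01,  3.85553820e-01,  6.67491549e-03, -5.09690392e-04,
       -1.19399662e+00, -2.58630614e-01]), 'joint_vel': array([-0.00151336,  0.00093641,  0.00030314, -0.00196666,  0.00072719,
        0.00101019]), 'joint_efforts': array([ 6.40373855e-04, -3.92287588e+01,  1.88405997e+01,  4.18629169e+00,
       -4.65817851e-03,  1.05122029e-05]), 'position': array([ 229.19968347, -580.85119326,  230.24085375]), 'ee_rot': array([-1.86685005e-01,  9.82419244e-01,  1.03996060e-03, -2.35274669e-04]), 'contact_force': array([0.27982082, 0.80595175, 0.08099833]), 'wrist_torque': array([ 0.02128072, -0.00386335, -0.0193737 ]), 'grasp_force': 0.0, 'gripper_width': 85.30115077946864}
scene {'intrinsics': array([[500.53305668,   0.        , 277.87857192],
       [  0.        , 500.53305668, 208.74895604],
       [  0.        ,   0.        ,   1.        ]]), 'xyz': array([1362.26775187,  776.56016937, 1063.98754543]), 'attitude': array([ 0.35569652,  0.83555893, -0.38817594, -0.1569736 ])}
top {'intrinsics': array([[448.66952428,   0.        , 283.58604493],
       [  0.        , 448.66952428, 208.76109284],
       [  0.        ,   0.        ,   1.        ]]), 'xyz': array([ 232.64608031,  -14.98534264, 1469.35109476]), 'attitude': array([-0.68614586,  0.71949514, -0.07799569,  0.07380562])}
```

View pics/scene0.png

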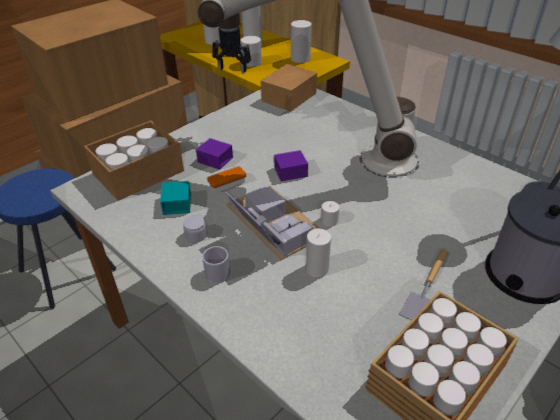

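View pics/top0.png

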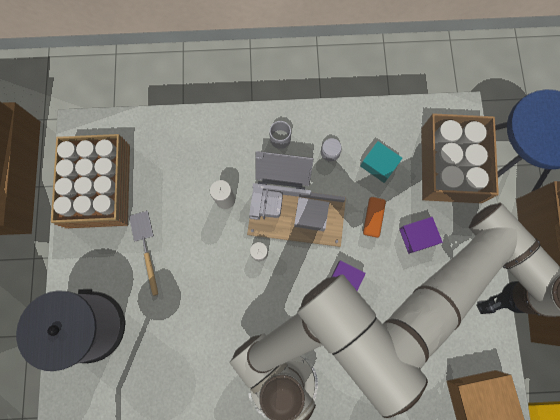

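The scene picture shows the stand at about (272,218). In the top picture:
- The lid stands open at (285,168), with the collar and plug at (265,203).
- Candidates for the sleeve are the grey tube on the deck (312,210), purple boxes (420,235) and (347,275), and a turquoise box (381,160). I choose the grey tube on the deck and will check it in a close crop.
- The tall candle (220,190) and short candle (259,251) stand near the deck.

```bash
python3 - <<'E'
from h import *
z=np.load('top0.npz');a=cv2.imread('pics/top0.png')[145:260,200:360]
cv2.imwrite('pics/crop0.png',cv2.resize(a,None,fx=5,fy=5,interpolation=cv2.INTER_CUBIC))
w=z['w']
x=w[145:260,200:360]
# height map
for lo,hi,n in ((3,14,'deck'),(30,45,'lowfence?'),(52,58,'plugtop'),(59,69,'sleeve/collar/fence'),(75,220,'lid')):
    m=(x[...,2]>lo)&(x[...,2]<hi)
    m=m.astype(np.uint8);nc,l,s,ce=cv2.connectedComponentsWithStats(m)
    for i in range(1,nc):
        if s[i,4]>60:
            p=x[l==i]; r=cv2.minAreaRect(p[:,:2].astype(np.float32))
            print(n,s[i,:5]+[200,145,0,0,0],np.median(p,0).round(1),[np.round(q,1) for q in r])
E
```

```text
deck [ 241  193  107   57 2410] [490.1 -68.6   8.4] [array([509.3, -65.6]), array([354.8, 189.4]), np.float64(87.7)]
lowfence? [280 191  65  10 176] [ 584.8 -156.4   38.3] [array([ 590.2, -127.6]), array([212.7,  14.8]), np.float64(79.9)]
plugtop [322 145  19  12 104] [ 735.8 -199.8   55.2] [array([ 732.5, -197.9]), array([60.1, 39. ]), np.float64(86.6)]
plugtop [271 192  11  20  69] [558.9 -12.7  55.5] [array([563.9, -13.1]), array([26.8, 67.1]), np.float64(70.8)]
sleeve/collar/fence [249 175  62  44 932] [596.7  21.7  63.3] [array([572.8, -20.8]), array([188.7, 143.5]), np.float64(81.5)]
sleeve/collar/fence [294 197  35  32 752] [ 522.2 -118.6   64.6] [array([ 523.6, -119.3]), array([99.9, 89.8]), np.float64(78.4)]
sleeve/collar/fence [250 242  17  17 169] [410.3  55.7  61.6] [array([411.1,  56. ]), array([50.3, 51.1]), np.float64(87.6)]
lid [ 255  151   59   31 1304] [664.2 -36.4 127.7] [array([663.4, -36.2]), array([175.6,  53.8]), np.float64(79.0)]
lid [210 180  23  24 426] [588.9 160.3 129.4] [array([593.7, 162.8]), array([63.7, 64.6]), np.float64(86.1)]
```

View pics/crop0.png

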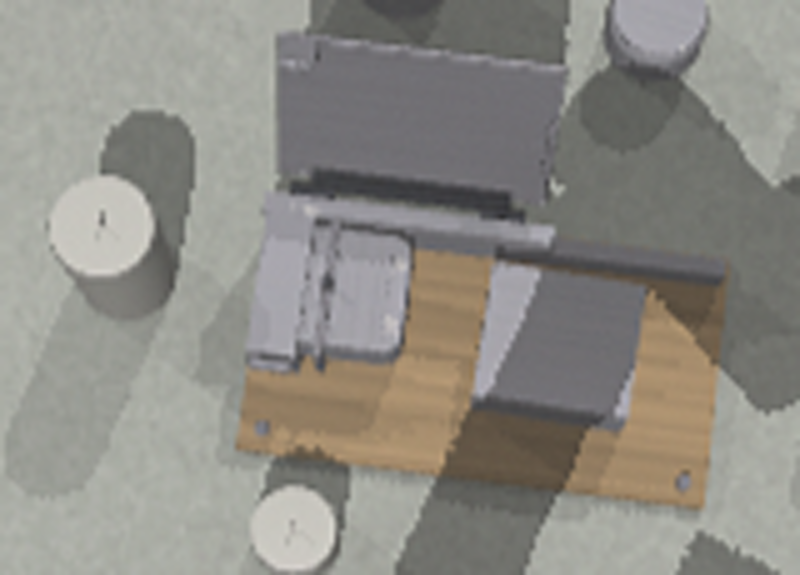

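The crop confirms the choice: grey sleeve at crop (560,340), which is top pixel (312,213). The plug is at crop (365,295), the depth ring at about (325,295), the collar at (280,290), and the lid lies open behind at (420,115). Next I fit the stand's frame.

```bash
cat >> h.py <<'E'
def rays(c,shape,z):
    K=np.array(c['intrinsics']);v,u=np.mgrid[:shape[0],:shape[1]]
    r=np.stack([(u-K[0,2])/K[0,0],(v-K[1,2])/K[1,1],np.ones(u.shape)],-1)@rot(c['attitude']).T
    o=np.array(c['xyz']);return o+r*((z-o[2])/r[...,2])[...,None]
def brown(im):
    f=im.astype(float)+1;return ((f[...,0]/f[...,2]>1.35)&(f[...,0]/f[...,2]<4)).astype(np.uint8)
E
python3 - <<'E'
from h import *
z=np.load('top0.npz');im,w=z['im'],z['w']
c=get_calibration('top')
m=brown(im);m[:185]=0;m[255:]=0;m[:,:240]=0;m[:,350:]=0
n,l,s,_=cv2.connectedComponentsWithStats(m);i=1+np.argmax(s[1:,4]);m=l==i;print(s[i])
P=rays(c,m.shape,8.)[...,:2]
near=np.array([P[np.max(np.where(m[:,u])[0]),u] for u in range(252,338)])
def line(p):
    for _ in range(4):
        vx,vy,x0,y0=cv2.fitLine(p.astype(np.float32),cv2.DIST_HUBER,0,.01,.01).ravel()
        r=(p-[x0,y0])@[-vy,vx];p=p[abs(r)<2.5]
    return np.array([x0,y0]),np.degrees(np.arctan2(vy,vx)),r.std(),len(p)
L=line(near);print('near edge',L)
a=np.radians(L[1]); a=a if np.sin(a)>0 else a+np.pi
ey=np.array([np.cos(a),np.sin(a)]);ex=np.array([ey[1],-ey[0]])
q=P[m];X=q@ex;Y=q@ey
sel=X<(L[0]@ex)+35
print('X near',L[0]@ex,'Y ends',np.percentile(Y[sel],[.5,99.5]),Y[sel].min(),Y[sel].max(),'yaw',np.degrees(a)-90)
x=w
# fence/collar/lid/sleeve in this frame
org=ex*(L[0]@ex+105-.0)+ey*((np.percentile(Y[sel],.3)+np.percentile(Y[sel],99.7))/2)
print('origin',org)
S=np.stack([(w[...,:2]-org)@ex,(w[...,:2]-org)@ey,w[...,2]],-1)
np.save('S0.npy',S)
box=lambda lo,hi:(S[...,0]>lo[0])&(S[...,0]<hi[0])&(S[...,1]>lo[1])&(S[...,1]<hi[1])&(S[...,2]>lo[2])&(S[...,2]<hi[2])
b=box((-80,-150,60),(40,40,69));p=S[b];print('sleeve top',np.median(p,0),cv2.minAreaRect(p[:,:2].astype(np.float32)))
b=box((-60,100,60),(60,170,69));print('collar pct',np.percentile(S[b],[2,98],axis=0).round(1))
b=box((35,-150,30),(70,-40,45));print('lowfence',np.percentile(S[b],[2,98],axis=0).round(1))
b=box((62,-50,70),(180,170,230));p=S[b];print('lid',np.percentile(p,[1,99],axis=0).round(1)); A=np.polyfit(p[:,0],p[:,2],1);print(A,np.degrees(np.arctan(A[0])))
b=box((-70,40,48),(36,120,70))
for y in range(40,140,4):
    k=(abs(S[...,1]-y)<2)&(abs(S[...,0])<30);print(y,np.nanmedian(S[k][:,2]).round(1),end='; ')
for n,pt in (('tall',(593.7,162.8)),('short',(411,56))): print(n,(np.array(pt)-org)@ex,(np.array(pt)-org)@ey)
E
```

```text
[ 247  195   98   52 2318]
near edge (array([445.58105, -62.6831 ], dtype=float32), np.float32(79.91357), np.float64(1.0674538691804034), 86)
X near 449.67236 Y ends [-132.47786562  172.47830421] -134.0733881209085 174.3104651156681 yaw -10.086433
origin [549.58624693 -77.54168377]
sleeve top [-19.49265431 -46.20481027  64.64220452] ((-18.251922607421875, -45.656394958496094), (99.92982482910156, 89.84838104248047), 88.43755340576172)
collar pct [[-54.3 103.1  60.1]
 [ 55.3 152.   68.8]]
lowfence [[  42.  -146.6   31.1]
 [  55.6  -41.6   44.1]]
lid [[ 78.5 -25.3  71.1]
 [128.7 147.3 176.6]]
[  2.12668207 -96.93522691] 64.81633819139394
40 7.6; 44 7.5; 48 8.2; 52 9.7; 56 41.8; 60 57.1; 64 58.1; 68 56.7; 72 59.0; 76 58.9; 80 59.6; 84 58.1; 88 60.0; 92 59.4; 96 60.1; 100 59.0; 104 59.9; 108 64.2; 112 60.1; 116 59.5; 120 59.8; 124 64.2; 128 65.1; 132 63.4; 136 63.9; tall 1.3400641948349536 244.35292870813979
short -159.83198609050444 107.20665191674601
```

```bash
python3 -m creep '{"translation":[[0,0,2],[0,2,5],[0,6,9],[0,12,12],[0,18,14],[2,24,14],[4,30,14],[6,36,14]],"delta_rot":[[0,0,0],[0,0,-3],[0,0,-8],[0,0,-14],[0,0,-20],[0,0,-25],[0,0,-28],[0,0,-28]],"hand":[8.5,8.5,8,7,6,5,4.5,4.5]}'
```

```text
clock: 1.1
position: [286.9, -226.2, 371.2]
ee_rot: [0.057, 0.998, 0.0, 0.0]
contact_force: [0.9, 0.9, -0.3]
gripper_width: 45.0
grasp_force: 0.0
```

```bash
python3 -m creep '{"translation":[[4,3,0],[8,6,0],[12,9,0],[15.6,12,0],[15.6,12,0]],"delta_rot":[[0,0,-3.6],[0,0,-3.6],[0,0,-3.6],[0,0,-3.6],[0,0,-3.6]],"hand":[4.5,4.5,4.5,4.5,4.5]}'
python3 - <<'E'
from h import *
im,d,c=grab('wrist','w1.png');print(c['xyz'],c['attitude'],read_state()['position']);np.savez('w1.npz',im=im,w=cloud(d,c),d=d)
cv2.imwrite('pics/w1.png',cv2.cvtColor(im,cv2.COLOR_RGB2BGR))
E
```

```text
clock: 1.72
position: [444.7, -106.2, 369.8]
ee_rot: [0.086, 0.996, -0.0, -0.002]
contact_force: [-0.9, -0.2, -1.0]
gripper_width: 44.8
grasp_force: 0.0
[364.73295879 -91.32106909 513.17939635] [0.7557133  0.6350464  0.103209   0.12231674] [ 443.66190875 -107.08261303  370.23425138]
```

View pics/w1.png

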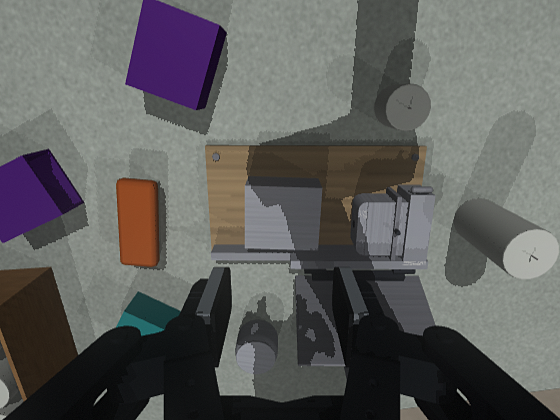

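The wrist picture shows the sleeve (283,213) short of the plug (375,225) and off the fence (265,256), the ring at about (397,228) near the collar (418,225), and nothing else on the deck. I'll refine the numbers from this second view.

```bash
cat >> h.py <<'E'
def line(p):
    for _ in range(5):
        vx,vy,x0,y0=cv2.fitLine(p.astype(np.float32),cv2.DIST_HUBER,0,.01,.01).ravel()
        r=(p-[x0,y0])@[-vy,vx];p=p[abs(r)<2]
    return np.array([x0,y0]),np.degrees(np.arctan2(vy,vx))%180,r.std(),len(p)
E
python3 - <<'E'
from h import *
z=np.load('w1.npz');im,w=z['im'],z['w'];c=get_calibration('wrist')
m=brown(im);m[:140]=0;m[255:]=0;m[:,:200]=0;m[:,435:]=0
n,l,s,_=cv2.connectedComponentsWithStats(m);i=1+np.argmax(s[1:,4]);m=l==i
P=rays(c,m.shape,8.)[...,:2]
near=np.array([P[np.min(np.where(m[:,u])[0]),u] for u in range(225,400)]);L=line(near);print('near',L)
left=np.array([P[v,np.min(np.where(m[v])[0])] for v in range(160,235)]);Ll=line(left);print('left',Ll)
# low fence inner edge: last brown row below sleeve, z=8
fe=np.array([P[np.max(np.where(m[:,u])[0]),u] for u in list(range(218,240))+list(range(326,345))]);print('fence',line(fe))
a=np.radians(L[1]);ey=np.array([np.cos(a),np.sin(a)]);ex=np.array([ey[1],-ey[0]])
org=ex*(L[0]@ex+105)+ey*(Ll[0]@ey+155);print('org',org,'fence x',(line(fe)[0]-org)@ex)
S=np.stack([(w[...,:2]-org)@ex,(w[...,:2]-org)@ey,w[...,2]],-1)
k=(abs(S[...,2]-64)<4);k[:,:235]=0;k[:,335:]=0;k[:170]=0;k[255:]=0
print('sleeve',np.median(S[k],0),cv2.minAreaRect(S[k][:,:2].astype(np.float32)))
P64=(rays(c,m.shape,64.)[...,:2]-org);
for v in (200,):pass
for y in range(50,156,3):
    kk=(abs(S[...,1]-y)<1.5)&(abs(S[...,0])<35);print(y,np.nanmedian(S[kk][:,2]).round(1),end='; ')
E
```

```text
near (array([440.20535, -78.23877], dtype=float32), np.float32(80.01784), np.float64(1.436525862425382e-06), 175)
left (array([ 485.38916, -221.92493], dtype=float32), np.float32(170.01529), np.float64(0.4295809246301055), 75)
fence (array([ 575.5732 , -159.60742], dtype=float32), np.float32(80.00976), np.float64(5.938853883236781e-06), 41)
org [547.31177 -75.44119] fence x 42.42309
sleeve [-19.73466176 -46.0465746   64.66252999] ((-17.254714965820312, -45.67677307128906), (99.53266906738281, 88.98788452148438), 88.2924575805664)
50 8.7; 53 8.8; 56 38.2; 59 57.5; 62 57.7; 65 57.7; 68 58.8; 71 59.3; 74 59.1; 77 59.4; 80 59.3; 83 59.2; 86 59.2; 89 59.4; 92 59.4; 95 59.3; 98 59.3; 101 59.4; 104 61.7; 107 63.0; 110 62.2; 113 59.3; 116 59.6; 119 59.7; 122 64.6; 125 64.9; 128 64.8; 131 64.8; 134 65.0; 137 64.8; 140 64.8; 143 64.9; 146 64.8; 149 64.9; 152 64.6; 155 nan;
  return np.nanmean(a, axis, out=out, keepdims=keepdims)
```

```bash
python3 -m creep '{"translation":[[0,0,-6],[0,0,-12],[0,0,-18],[0,0,-24],[0,0,-29],[0,0,-33],[0,0,-34.5],[0,0,-34.5]],"delta_rot":[[0,0,0],[0,0,0],[0,0,0],[0,0,0],[0,0,0],[0,0,0],[0,0,0],[0,0,0]],"hand":[4.5,4.5,4.5,4.5,4.5,4.5,4.5,4.5]}'
python3 -m creep '{"translation":[[0.5,-0.09,0],[1,-0.18,0],[1.3,-0.23,0],[1.6,-0.28,0],[1.9,-0.33,0],[2.2,-0.39,0],[2.5,-0.44,0],[2.5,-0.44,0]],"delta_rot":[[0,0,0],[0,0,0],[0,0,0],[0,0,0],[0,0,0],[0,0,0],[0,0,0],[0,0,0]],"hand":[4.5,4.5,4.5,4.5,4.5,4.5,4.5,4.5]}'
```

```text
clock: 2.78
position: [441.9, -108.7, 25.6]
ee_rot: [0.088, 0.996, -0.0, -0.001]
contact_force: [0.4, 0.4, -0.1]
gripper_width: 44.7
grasp_force: 0.0
clock: 3.78
position: [467.0, -112.6, 26.0]
ee_rot: [0.088, 0.996, -0.0, -0.001]
contact_force: [-2.7, 0.6, 1.3]
gripper_width: 45.0
grasp_force: 1.4
```

```bash
python3 -m creep '{"translation":[[0.25,-0.04,0],[0.5,-0.09,0],[0.75,-0.13,0],[1,-0.18,0],[1.2,-0.21,0],[1.4,-0.25,0],[1.5,-0.26,0],[1.5,-0.26,0]],"delta_rot":[[0,0,0],[0,0,0],[0,0,0],[0,0,0],[0,0,0],[0,0,0],[0,0,0],[0,0,0]],"hand":[4.5,4.5,4.5,4.5,4.5,4.5,4.5,4.5]}'
python3 -m creep '{"translation":[[0.1,-0.02,0],[0.2,-0.04,0],[0.25,-0.04,0],[0.3,-0.05,0],[0.3,-0.05,0]],"delta_rot":[[0,0,0],[0,0,0],[0,0,0],[0,0,0],[0,0,0]],"hand":[4.5,4.5,4.5,4.5,4.5]}'
```

```text
clock: 4.78
position: [483.4, -115.0, 26.4]
ee_rot: [0.088, 0.996, 0.0, 0.0]
contact_force: [-0.2, 0.3, -1.5]
gripper_width: 45.1
grasp_force: 0.6
clock: 5.4
position: [484.5, -115.4, 26.3]
ee_rot: [0.088, 0.996, -0.0, -0.002]
contact_force: [-6.1, 2.5, 4.0]
gripper_width: 45.0
grasp_force: 3.3
```

```bash
python3 -m creep '{"translation":[[0.08,-0.015,0],[0.15,-0.03,0],[0.2,-0.035,0],[0.2,-0.035,0]],"delta_rot":[[0,0,0],[0,0,0],[0,0,0],[0,0,0]],"hand":[4.5,4.5,4.5,4.5]}'
```

```text
clock: 5.9
position: [484.3, -115.5, 26.1]
ee_rot: [0.088, 0.996, -0.0, -0.004]
contact_force: [-10.8, 5.9, 8.1]
gripper_width: 44.7
grasp_force: 5.4
```

```bash
python3 -m creep '{"translation":[[-1,0.18,0],[-3,0.53,0],[-3,0.53,4],[-3,0.53,9],[-3,-2,13],[-1,-5,16],[1,-7,16],[3,-8.5,16]],"delta_rot":[[0,0,0],[0,0,0],[0,0,5],[0,0,15],[0,0,25],[0,0,35],[0,0,45],[0,0,55]],"hand":[4.5,4.5,4.5,5,5,5,5,5]}'
python3 -m creep '{"translation":[[0.5,0,0],[1,0,0],[1.5,0,0],[1.5,0,0],[1.5,0,0]],"delta_rot":[[0,0,10],[0,0,20],[0,0,30],[0,0,35],[0,0,35]],"hand":[5,5,5,5,5]}'
python3 - <<'E'
from h import *
s=read_state();print(s['position'],s['joints'])
im,d,c=grab('wrist','w2.png');w=cloud(d,c)
org=np.array([548,-76.3]);a=np.radians(80);ey=np.array([np.cos(a),np.sin(a)]);ex=np.array([ey[1],-ey[0]])
S=np.stack([(w[...,:2]-org)@ex,(w[...,:2]-org)@ey,w[...,2]],-1)
k=(abs(S[...,2]-64)<4)&(S[...,0]>-70)&(S[...,0]<42.5)&(S[...,1]>-130)&(S[...,1]<35)
p=S[k];print('sleeve',len(p),np.median(p,0),cv2.minAreaRect(p[:,:2].astype(np.float32)))
k=(S[...,1]>122)&(S[...,1]<150)&(abs(S[...,0])<45)&(S[...,2]>55);print('collar',np.percentile(S[k],[1,50,99],axis=0))
E
```

```text
clock: 6.9
position: [520.0, -202.0, 187.6]
ee_rot: [-0.384, 0.923, -0.001, 0.002]
contact_force: [-0.4, 0.2, -0.4]
gripper_width: 50.0
grasp_force: 0.0
clock: 7.52
position: [534.0, -201.0, 186.7]
ee_rot: [-0.642, 0.767, -0.001, 0.001]
contact_force: [0.2, 0.1, -0.4]
gripper_width: 50.4
grasp_force: 0.0
[ 534.008664   -201.03669294  186.66507644] [-7.59935350e-02  3.27705903e-01 -1.96536636e-01  4.44259265e-04
 -1.04415001e+00 -1.00962527e-01]
sleeve 10602 [  0.36320907 -49.88552687  64.58822535] ((-1.0706787109375, -44.63741683959961), (87.12186431884766, 100.96287536621094), 0.0045623634941875935)Traceback (most recent call last):
  File "<stdin>", line 8, in <module>
    return _quantile_unchecked(
        a, q, axis, out, overwrite_input, method, keepdims, weights)
    return _ureduce(a,
                    func=_quantile_ureduce_func,
    ...<5 lines>...
                    overwrite_input=overwrite_input,
                    method=method)
    r = func(a, **kwargs)
    result = _quantile(arr,
                       quantiles=q,
    ...<2 lines>...
                       out=out,
                       weights=wgt)
    slices_having_nans = np.isnan(arr[-1, ...])
                                  ~~~^^^^^^^^^
IndexError: index -1 is out of bounds for axis 0 with size 0
```

View pics/w2.png

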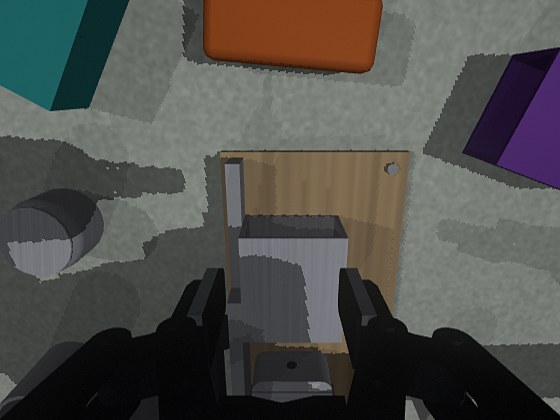

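The sleeve (293,285) now lies flat along the fence (235,250), with its bore end towards the camera at (293,225) and the plug ahead at (290,370). I go down behind its end.

```bash
python3 -m creep '{"translation":[[-0.8,0.14,-3],[-0.8,0.14,-7],[-0.8,0.14,-11],[-0.8,0.14,-14.4],[-0.7,0.63,-14.4],[-0.6,1.1,-14.4],[-0.54,1.6,-14.4],[-0.54,1.6,-14.4]],"delta_rot":[[0,0,0],[0,0,0],[0,0,0],[0,0,0],[0,0,0],[0,0,0],[0,0,0],[0,0,0]],"hand":[5,5,5,5,5,5,5,5]}'
python3 -m creep '{"translation":[[0.07,0.4,0],[0.14,0.8,0],[0.21,1.2,0],[0.28,1.6,0],[0.35,2,0],[0.42,2.4,0],[0.5,2.8,0],[0.5,2.8,0]],"delta_rot":[[0,0,0],[0,0,0],[0,0,0],[0,0,0],[0,0,0],[0,0,0],[0,0,0],[0,0,0]],"hand":[5,5,5,5,5,5,5,5]}'
```

```text
clock: 8.57
position: [528.7, -184.4, 43.7]
ee_rot: [-0.643, 0.766, -0.001, 0.001]
contact_force: [-0.4, -0.5, 0.1]
gripper_width: 50.2
grasp_force: 0.0
clock: 9.57
position: [533.0, -156.9, 42.7]
ee_rot: [-0.642, 0.766, -0.0, 0.0]
contact_force: [-0.9, -4.3, 2.6]
gripper_width: 50.2
grasp_force: 1.7
```

```bash
python3 -m creep '{"translation":[[0.06,0.3,0],[0.12,0.6,0],[0.18,0.9,0],[0.24,1.2,0],[0.3,1.5,0],[0.35,1.8,0],[0.4,2,0],[0.4,2,0]],"delta_rot":[[0,0,0],[0,0,0],[0,0,0],[0,0,0],[0,0,0],[0,0,0],[0,0,0],[0,0,0]],"hand":[5,5,5,5,5,5,5,5]}'
python3 - <<'E'
from h import *
s=read_state();print(s['position'])
im,d,c=grab('wrist','w3.png');w=cloud(d,c);
org=np.array([548,-76.3]);a=np.radians(80);ey=np.array([np.cos(a),np.sin(a)]);ex=np.array([ey[1],-ey[0]])
S=np.stack([(w[...,:2]-org)@ex,(w[...,:2]-org)@ey,w[...,2]],-1)
k=(abs(S[...,2]-64)<4)&(S[...,0]>-70)&(S[...,0]<41)&(S[...,1]>-130)&(S[...,1]<60)
p=S[k];print('sleeve',len(p),np.percentile(p,[1,50,99],axis=0).round(1),cv2.minAreaRect(p[:,:2].astype(np.float32)))
im,d,c=grab('top','t3.png');w=cloud(d,c)
S=np.stack([(w[...,:2]-org)@ex,(w[...,:2]-org)@ey,w[...,2]],-1)
k=(abs(S[...,2]-64)<4)&(S[...,0]>-70)&(S[...,0]<41)&(S[...,1]>-130)&(S[...,1]<60)
p=S[k];print('top',len(p),np.percentile(p,[1,50,99],axis=0).round(1))
E
```

```text
clock: 10.58
position: [536.6, -137.1, 42.4]
ee_rot: [-0.642, 0.766, 0.0, -0.0]
contact_force: [-1.2, -5.5, 3.5]
gripper_width: 50.2
grasp_force: 2.4
[ 536.58188169 -137.09719811   42.44955756]
sleeve 10373 [[-35.7 -72.2  60.6]
 [ -0.4 -37.5  64.5]
 [ 34.3 -17.2  67.2]] ((-0.7678642272949219, -42.91971969604492), (77.45823669433594, 60.470314025878906), 0.1692839413881302)
top 379 [[-43.2 -49.   60.3]
 [-19.6  -2.5  64. ]
 [ 11.7  47.2  67.8]]
```

```bash
python3 -m creep '{"translation":[[0.04,0.2,0],[0.07,0.4,0],[0.11,0.6,0],[0.14,0.8,0],[0.18,1,0],[0.21,1.2,0],[0.25,1.4,0],[0.28,1.6,0]],"delta_rot":[[0,0,0],[0,0,0],[0,0,0],[0,0,0],[0,0,0],[0,0,0],[0,0,0],[0,0,0]],"hand":[5,5,5,5,5,5,5,5]}'
```

```text
clock: 11.68
position: [539.4, -121.1, 42.3]
ee_rot: [-0.642, 0.766, 0.0, -0.0]
contact_force: [-1.9, -4.8, 3.6]
gripper_width: 50.2
grasp_force: 2.7
```

```bash
python3 -m creep '{"translation":[[0.05,0.3,0],[0.11,0.6,0],[0.16,0.9,0],[0.21,1.2,0],[0.26,1.5,0],[0.32,1.8,0],[0.37,2.1,0],[0.42,2.4,0]],"delta_rot":[[0,0,0],[0,0,0],[0,0,0],[0,0,0],[0,0,0],[0,0,0],[0,0,0],[0,0,0]],"hand":[5,5,5,5,5,5,5,5]}'
```

```text
clock: 12.68
position: [543.7, -97.0, 42.4]
ee_rot: [-0.642, 0.766, 0.0, -0.0]
contact_force: [-0.7, -5.8, 4.6]
gripper_width: 50.1
grasp_force: 2.6
```

```bash
python3 -m creep '{"translation":[[0.02,0.12,0],[0.04,0.24,0],[0.06,0.36,0],[0.08,0.48,0],[0.1,0.58,0],[0.12,0.68,0],[0.14,0.78,0],[0.16,0.88,0]],"delta_rot":[[0,0,0],[0,0,0],[0,0,0],[0,0,0],[0,0,0],[0,0,0],[0,0,0],[0,0,0]],"hand":[5,5,5,5,5,5,5,5]}'
python3 -m creep '{"translation":[[0.01,0.06,0],[0.02,0.12,0],[0.03,0.18,0],[0.04,0.24,0],[0.05,0.3,0],[0.05,0.3,0]],"delta_rot":[[0,0,0],[0,0,0],[0,0,0],[0,0,0],[0,0,0],[0,0,0]],"hand":[5,5,5,5,5,5]}'
```

```text
clock: 13.68
position: [545.2, -88.3, 42.3]
ee_rot: [-0.642, 0.766, 0.0, -0.0]
contact_force: [-1.0, -4.1, 4.7]
gripper_width: 49.8
grasp_force: 2.7
clock: 14.42
position: [545.7, -85.2, 42.3]
ee_rot: [-0.642, 0.766, 0.0, -0.0]
contact_force: [-1.1, -4.4, 5.6]
gripper_width: 50.1
grasp_force: 2.5
```

```bash
python3 -m creep '{"translation":[[0.01,0.06,0],[0.02,0.12,0],[0.03,0.18,0],[0.04,0.24,0],[0.05,0.3,0],[0.05,0.3,0]],"delta_rot":[[0,0,0],[0,0,0],[0,0,0],[0,0,0],[0,0,0],[0,0,0]],"hand":[5,5,5,5,5,5]}'
```

```text
clock: 15.18
position: [546.0, -83.5, 42.3]
ee_rot: [-0.642, 0.767, -0.0, -0.001]
contact_force: [-0.6, -10.4, 3.1]
gripper_width: 49.9
grasp_force: 5.3
```

```bash
python3 -m creep '{"translation":[[0.01,0.06,0],[0.02,0.12,0],[0.02,0.15,0],[0.02,0.15,0],[0.02,0.15,0]],"delta_rot":[[0,0,0],[0,0,0],[0,0,0],[0,0,0],[0,0,0]],"hand":[5,5,5,5,5]}'
```

```text
clock: 15.8
position: [545.9, -83.3, 42.4]
ee_rot: [-0.642, 0.767, -0.001, -0.002]
contact_force: [-0.8, -16.8, 3.1]
gripper_width: 49.9
grasp_force: 8.2
```

Seated: no further travel at 16.8 N. I add a touch to allow for friction, hold about 1 s, then back off and look.

```bash
python3 -m creep '{"translation":[[0,0.03,0],[0,0.05,0],[0,0.05,0],[0,0.05,0],[0,0.05,0],[0,0.05,0],[0,0.05,0],[0,0.05,0]],"delta_rot":[[0,0,0],[0,0,0],[0,0,0],[0,0,0],[0,0,0],[0,0,0],[0,0,0],[0,0,0]],"hand":[5,5,5,5,5,5,5,5]}'
python3 -m creep '{"translation":[[-0.1,-0.6,0],[-0.3,-1.8,0],[-0.5,-3,0],[-0.7,-4,3],[-0.7,-4,8],[-0.7,-4,13],[-0.7,-4,18],[-0.7,-4,20]],"delta_rot":[[0,0,0],[0,0,0],[0,0,0],[0,0,0],[0,0,0],[0,0,0],[0,0,0],[0,0,0]],"hand":[5,5,5,5,4,3,2,1]}'
python3 - <<'E'
from h import *
im,d,c=grab('wrist','w4.png');w=cloud(d,c);
org=np.array([548,-76.3]);a=np.radians(80);ey=np.array([np.cos(a),np.sin(a)]);ex=np.array([ey[1],-ey[0]])
f=lambda w:np.stack([(w[...,:2]-org)@ex,(w[...,:2]-org)@ey,w[...,2]],-1)
S=f(w);g=lambda S:(abs(S[...,2]-64)<4)&(S[...,0]>-70)&(S[...,0]<41)&(S[...,1]>-130)&(S[...,1]<116)
p=S[g(S)];print('wr',np.percentile(p,[1,50,99],axis=0).round(1))
im,d,c=grab('top','t4.png');S=f(cloud(d,c));p=S[g(S)];print('top',np.percentile(p,[1,50,99],axis=0).round(1))
k=(S[...,0]>66)&(S[...,0]<170)&(S[...,1]>-20)&(S[...,1]<140)&(S[...,2]>75);p=S[k]
print('lid',np.percentile(p,[1,50,99],axis=0).round(1),np.polyfit(p[:,2],p[:,0],1))
cv2.imwrite('pics/t4c.png',cv2.cvtColor(cv2.resize(im[130:270,190:370],None,fx=4,fy=4,interpolation=cv2.INTER_CUBIC),cv2.COLOR_RGB2BGR))
E
```

```text
clock: 16.8
position: [545.9, -83.3, 42.5]
ee_rot: [-0.642, 0.767, -0.001, -0.002]
contact_force: [-0.0, -17.7, 3.8]
gripper_width: 50.5
grasp_force: 9.1
clock: 17.8
position: [540.8, -120.3, 245.9]
ee_rot: [-0.642, 0.766, -0.002, 0.003]
contact_force: [1.0, -0.5, -0.5]
gripper_width: 9.5
grasp_force: 0.0
wr [[-43.6   4.1  62.3]
 [  0.5  31.4  64.6]
 [ 40.  107.9  66.3]]
top [[-42.9   3.8  60.3]
 [  0.9  38.6  64.4]
 [ 40.2  81.3  67.9]]
lid [[82.7 -7.  77.2]
 [82.7 -7.  77.2]
 [82.7 -7.  77.2]] [ 0.53558741 41.37146909]<stdin>:9: RankWarning: Polyfit may be poorly conditioned
```

View pics/t4c.png

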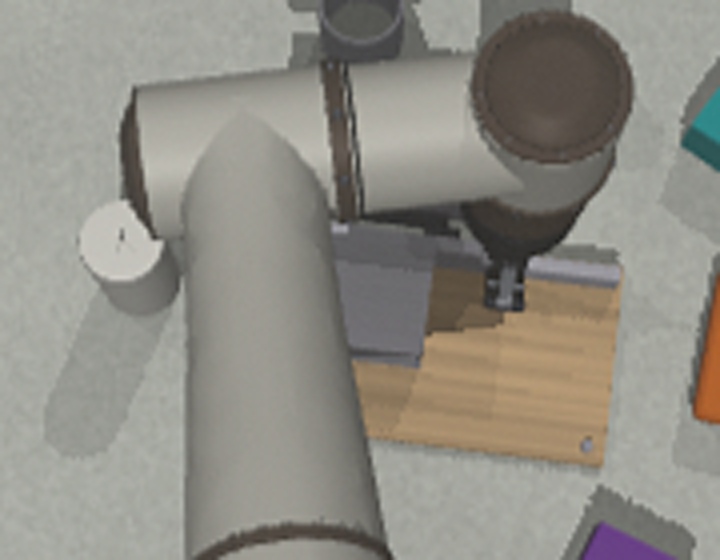

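The crop shows the sleeve on the plug (390,300) along the fence, with its near end square at (425,310); measured, its end is at stand y ≈ 4, so its front is on the ring. Now I go over and behind the lid with the fingers closed.

```bash
python3 -m creep '{"translation":[[3,2,1],[7,4.5,1],[11,7,1],[14.5,9.5,1],[17.5,11,1],[18.2,11.5,1],[18.2,11.5,0],[18.2,11.5,0]],"delta_rot":[[0,0,0],[0,0,0],[0,0,0],[0,0,0],[0,0,0],[0,0,0],[0,0,0],[0,0,0]],"hand":[0,0,0,0,0,0,0,0]}'
python3 - <<'E'
from h import *
s=read_state();print(s['position'],s['joints'].round(2))
org=np.array([548,-76.3]);a=np.radians(80);ey=np.array([np.cos(a),np.sin(a)]);ex=np.array([ey[1],-ey[0]])
im,d,c=grab('scene','s5.png');w=cloud(d,c);S=np.stack([(w[...,:2]-org)@ex,(w[...,:2]-org)@ey,w[...,2]],-1)
k=(S[...,0]>66)&(S[...,0]<145)&(S[...,1]>-26)&(S[...,1]<60)&(S[...,2]>80)&(S[...,2]<185);p=S[k]
print('lid',len(p),np.percentile(p,[1,50,99],axis=0).round(1),np.polyfit(p[:,2],p[:,0],1))
print('tcp stand',(s['position'][:2]-org)@ex,(s['position'][:2]-org)@ey)
E
```

```text
clock: 18.9
position: [720.0, -5.7, 240.5]
ee_rot: [-0.642, 0.767, 0.001, -0.001]
contact_force: [-0.2, -0.1, -0.3]
gripper_width: 0.1
grasp_force: 0.0
[720.00298009  -5.68692432 240.48532967] [ 0.22  0.55  0.3  -0.   -1.32 -0.39]
lid 122 [[ 82.7 -24.9  86.5]
 [120.2  15.3 144.5]
 [131.6  58.8 174.2]] [ 0.46317106 51.13563306]
tcp stand 157.12803642560706 99.40830844005775
```

```bash
python3 -m creep '{"translation":[[0,0,-4],[0,0,-8],[0,0,-11],[-0.5,0.09,-11],[-1,0.18,-11],[-1.5,0.26,-11],[-2,0.35,-11],[-2.5,0.44,-11]],"delta_rot":[[0,0,0],[0,0,0],[0,0,0],[0,0,0],[0,0,0],[0,0,0],[0,0,0],[0,0,0]],"hand":[0,0,0,0,0,0,0,0]}'
python3 -m creep '{"translation":[[-0.5,0.09,0],[-1,0.18,0],[-1.5,0.26,0],[-2,0.35,0],[-2.5,0.44,0],[-3,0.53,0],[-3.5,0.62,0],[-4,0.7,0]],"delta_rot":[[0,0,0],[0,0,0],[0,0,0],[0,0,0],[0,0,0],[0,0,0],[0,0,0],[0,0,0]],"hand":[0,0,0,0,0,0,0,0]}'
```

```text
clock: 19.95
position: [698.5, -0.5, 134.9]
ee_rot: [-0.643, 0.766, -0.002, 0.003]
contact_force: [6.6, -1.0, 10.4]
gripper_width: -0.3
grasp_force: 7.0
clock: 20.95
position: [667.3, 5.4, 146.1]
ee_rot: [-0.644, 0.765, -0.011, 0.011]
contact_force: [7.2, -4.5, 32.1]
gripper_width: 0.2
grasp_force: 17.4
```

The upward force grows to 32 N: the lid's edge is catching under the finger linkage. I back off, raise the tool and use only the fingertips.

```bash
python3 -m creep '{"translation":[[0.3,-0.05,1],[0.8,-0.14,2],[1,-0.18,3],[1,-0.18,3.6],[1,-0.18,3.6]],"delta_rot":[[0,0,0],[0,0,0],[0,0,0],[0,0,0],[0,0,0]],"hand":[0,0,0,0,0]}'
python3 - <<'E'
from h import *
s=read_state();p=s['position']
org=np.array([548,-76.3]);a=np.radians(80);ey=np.array([np.cos(a),np.sin(a)]);ex=np.array([ey[1],-ey[0]])
print('tcp stand',(p[:2]-org)@ex,(p[:2]-org)@ey,p[2])
im,d,c=grab('scene','s6.png');w=cloud(d,c);S=np.stack([(w[...,:2]-org)@ex,(w[...,:2]-org)@ey,w[...,2]],-1)
k=(S[...,0]>64)&(S[...,0]<145)&(S[...,1]>-26)&(S[...,1]<50)&(S[...,2]>80)&(S[...,2]<195);q=S[k]
print('lid',len(q),np.percentile(q,[1,50,99],axis=0).round(1),np.polyfit(q[:,2],q[:,0],1))
cv2.imwrite('pics/s6c.png',cv2.cvtColor(cv2.resize(im[120:270,190:350],None,fx=4,fy=4,interpolation=cv2.INTER_CUBIC),cv2.COLOR_RGB2BGR))
E
```

```text
clock: 21.58
position: [666.4, 4.6, 168.0]
ee_rot: [-0.642, 0.766, 0.0, -0.0]
contact_force: [0.6, 0.4, 0.2]
gripper_width: 0.1
grasp_force: 0.0
tcp stand 102.4995271819138 100.26490097058672 168.04707021920566
lid 175 [[ 78.7 -23.9  81. ]
 [ 81.2  12.5 108.4]
 [ 85.6  48.  185. ]] [3.70546213e-02 7.70996702e+01]
```

View pics/s6c.png

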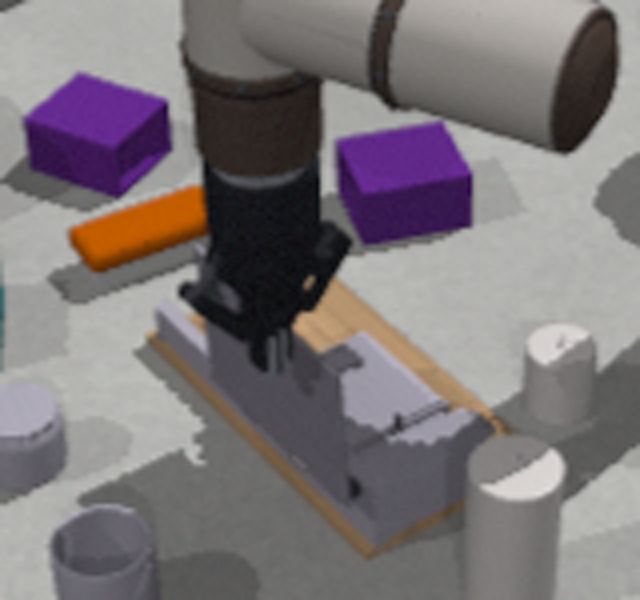

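The crop shows the lid already upright (270,370), the closed fingertips just behind its upper edge, and the linkage flaring out above. I keep only the tips in contact and follow the arc down.

```bash
python3 -m creep '{"translation":[[-0.9,0.16,0],[-1.6,0.28,0],[-2.3,0.4,0],[-3,0.53,0],[-3.7,0.65,0],[-4.5,0.8,-0.1],[-5.2,0.92,-0.2],[-5.9,1.04,-0.4]],"delta_rot":[[0,0,0],[0,0,0],[0,0,0],[0,0,0],[0,0,0],[0,0,0],[0,0,0],[0,0,0]],"hand":[0,0,0,0,0,0,0,0]}'
```

```text
clock: 22.62
position: [607.0, 15.1, 164.2]
ee_rot: [-0.642, 0.766, 0.0, -0.0]
contact_force: [0.5, 0.9, 1.5]
gripper_width: -0.1
grasp_force: 0.6
```

```bash
python3 -m creep '{"translation":[[-0.7,0.12,-0.3],[-1.3,0.23,-0.6],[-2,0.35,-1],[-2.6,0.46,-1.4],[-3.25,0.57,-1.8],[-3.8,0.67,-2.3],[-4.3,0.76,-2.8],[-4.8,0.84,-3.3]],"delta_rot":[[0,0,0],[0,0,0],[0,0,0],[0,0,0],[0,0,0],[0,0,0],[0,0,0],[0,0,0]],"hand":[0,0,0,0,0,0,0,0]}'
python3 -m creep '{"translation":[[-0.5,0.09,-0.5],[-0.9,0.16,-1],[-1.2,0.21,-1.5],[-1.5,0.26,-2],[-1.7,0.3,-2.5],[-1.9,0.33,-3],[-2.1,0.37,-3.3],[-2.1,0.37,-3.3]],"delta_rot":[[0,0,0],[0,0,0],[0,0,0],[0,0,0],[0,0,0],[0,0,0],[0,0,0],[0,0,0]],"hand":[0,0,0,0,0,0,0,0]}'
python3 - <<'E'
from h import *
s=read_state();p=s['position']
org=np.array([548,-76.3]);a=np.radians(80);ey=np.array([np.cos(a),np.sin(a)]);ex=np.array([ey[1],-ey[0]])
print('tcp stand',(p[:2]-org)@ex,(p[:2]-org)@ey,p[2])
E
```

```text
clock: 23.62
position: [559.1, 23.4, 130.8]
ee_rot: [-0.642, 0.766, 0.0, -0.0]
contact_force: [0.2, -0.2, 1.5]
gripper_width: -0.5
grasp_force: 0.4
clock: 24.62
position: [538.3, 27.0, 98.0]
ee_rot: [-0.642, 0.766, 0.0, -0.0]
contact_force: [-0.2, 0.1, 0.0]
gripper_width: -0.0
grasp_force: 0.0
tcp stand -27.475083259216113 100.03119605811143 97.99068006506418
```

```bash
python3 -m creep '{"translation":[[0,0,1.2],[-1.1,0.7,1.3],[-2,1.4,1.2],[-2,1.4,0.6],[-2,1.4,0],[-2,1.4,-0.5],[-2,1.4,-1],[-2,1.4,-1.2]],"delta_rot":[[0,0,0],[0,0,0],[0,0,0],[0,0,0],[0,0,0],[0,0,0],[0,0,0],[0,0,0]],"hand":[0,0,0,0,0,0,0,0]}'
python3 -m creep '{"translation":[[0,0,-0.2],[0,0,-0.4],[0,0,-0.5],[0,0,-0.5]],"delta_rot":[[0,0,0],[0,0,0],[0,0,0],[0,0,0]],"hand":[0,0,0,0]}'
```

```text
clock: 25.62
position: [518.5, 40.8, 85.7]
ee_rot: [-0.642, 0.767, 0.0, -0.0]
contact_force: [0.3, 0.8, 0.3]
gripper_width: -0.2
grasp_force: 0.1
clock: 26.12
position: [518.6, 41.0, 81.3]
ee_rot: [-0.642, 0.766, -0.0, 0.0]
contact_force: [-0.3, -0.3, 0.3]
gripper_width: -0.0
grasp_force: 0.0
```

```bash
python3 -m creep '{"translation":[[0,0,-0.15],[0,0,-0.3],[0,0,-0.4],[0,0,-0.4]],"delta_rot":[[0,0,0],[0,0,0],[0,0,0],[0,0,0]],"hand":[0,0,0,0]}'
python3 - <<'E'
from h import *
org=np.array([548,-76.3]);a=np.radians(80);ey=np.array([np.cos(a),np.sin(a)]);ex=np.array([ey[1],-ey[0]])
im,d,c=grab('scene','s7.png');w=cloud(d,c);S=np.stack([(w[...,:2]-org)@ex,(w[...,:2]-org)@ey,w[...,2]],-1)
k=(S[...,0]>-75)&(S[...,0]<60)&(S[...,1]>-30)&(S[...,1]<75)&(S[...,2]>60)&(S[...,2]<110);q=S[k]
print('lid',len(q),np.percentile(q,[1,50,99],axis=0).round(1),np.polyfit(q[:,0],q[:,2],1))
cv2.imwrite('pics/s7c.png',cv2.cvtColor(cv2.resize(im[120:270,190:350],None,fx=4,fy=4,interpolation=cv2.INTER_CUBIC),cv2.COLOR_RGB2BGR))
E
```

```text
clock: 26.62
position: [518.6, 41.0, 77.2]
ee_rot: [-0.642, 0.766, 0.0, -0.0]
contact_force: [-0.5, 0.7, -0.3]
gripper_width: 0.1
grasp_force: 0.0
lid 852 [[-63.2 -27.9  70. ]
 [  4.   22.3  75.9]
 [ 58.6  73.8  81.1]] [-3.45946085e-02  7.59457763e+01]
```

View pics/s7c.png

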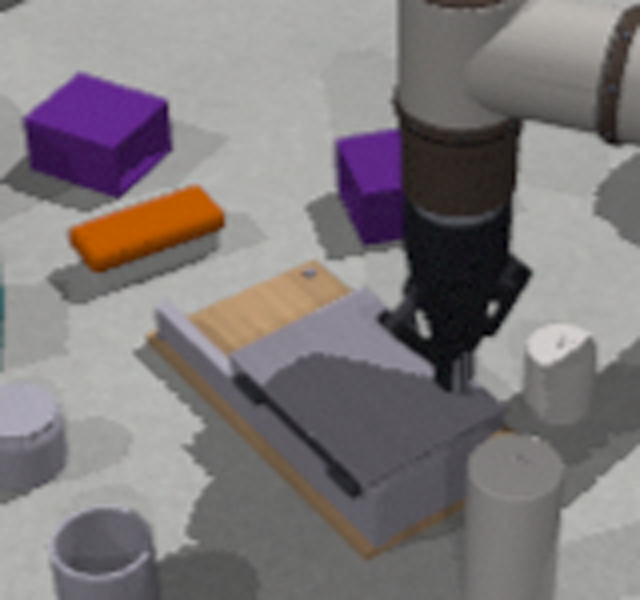

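The crop shows the lid lying over the sleeve (370,390) with the fingertips above its free edge (455,380), at a slope of about 0.035, which leaves it unclear whether it is fully shut. I press.

```bash
python3 -m creep '{"translation":[[0,0,-0.1],[0,0,-0.2],[0,0,-0.3],[0,0,-0.4],[0,0,-0.4]],"delta_rot":[[0,0,0],[0,0,0],[0,0,0],[0,0,0],[0,0,0]],"hand":[0,0,0,0,0]}'
python3 -m creep '{"translation":[[0,0,-0.1],[0,0,-0.2],[0,0,-0.3],[0,0,-0.3]],"delta_rot":[[0,0,0],[0,0,0],[0,0,0],[0,0,0]],"hand":[0,0,0,0]}'
```

```text
clock: 27.3
position: [518.6, 41.0, 73.2]
ee_rot: [-0.642, 0.766, 0.0, -0.0]
contact_force: [-0.4, -0.9, -0.6]
gripper_width: 0.2
grasp_force: 0.0
clock: 27.8
position: [518.8, 41.1, 72.9]
ee_rot: [-0.643, 0.766, -0.0, 0.0]
contact_force: [-5.4, 0.6, 16.3]
gripper_width: -0.0
grasp_force: 8.2
```

```bash
python3 -m creep '{"translation":[[0,0,-0.1],[0,0,-0.2],[0,0,-0.25],[0,0,-0.25]],"delta_rot":[[0,0,0],[0,0,0],[0,0,0],[0,0,0]],"hand":[0,0,0,0]}'
python3 -m creep '{"translation":[[0,0,1],[0,0,4],[0,0,9],[-2,0,15],[-6,-2,20],[-11,-5,22],[-16,-9,22],[-20,-13,22]],"delta_rot":[[0,0,0],[0,0,0],[0,0,0],[0,0,0],[0,0,0],[0,0,0],[0,0,0],[0,0,0]],"hand":[0,0,0,0,0,0,0,0]}'
python3 -m creep '{"translation":[[0,-5,0],[0,-10,0],[0,-15,0],[0,-20,0],[0,-20,0]],"delta_rot":[[0,0,0],[0,0,0],[0,0,0],[0,0,0],[0,0,0]],"hand":[0,0,0,0,0]}'
python3 - <<'E'
from h import *
org=np.array([548,-76.3]);a=np.radians(80);ey=np.array([np.cos(a),np.sin(a)]);ex=np.array([ey[1],-ey[0]])
for n in ('scene','top'):
    im,d,c=grab(n,n+'8.png');w=cloud(d,c);S=np.stack([(w[...,:2]-org)@ex,(w[...,:2]-org)@ey,w[...,2]],-1)
    k=(S[...,0]>-62)&(S[...,0]<50)&(S[...,1]>-23)&(S[...,1]<145)&(S[...,2]>60)&(S[...,2]<110);q=S[k]
    A=np.c_[q[:,:2],np.ones(len(q))];print(n,len(q),np.linalg.lstsq(A,q[:,2],rcond=None)[0],np.median(q[q[:,0]<-45][:,2]),np.median(q[q[:,0]>35][:,2]))
    w0=np.load(n+'0.npz')['w'];S0=np.stack([(w0[...,:2]-org)@ex,(w0[...,:2]-org)@ey,w0[...,2]],-1)
    if n=='scene':
        cv2.imwrite('pics/s8c.png',cv2.cvtColor(cv2.resize(im[100:310,130:380],None,fx=3,fy=2.8571,interpolation=cv2.INTER_CUBIC),cv2.COLOR_RGB2BGR))
    # changes of other things
    ch=(abs(w[...,2]-w0[...,2])>8);print('dz px in tall candle region etc',ch.sum())
E
```

```text
clock: 28.3
position: [518.9, 41.1, 72.6]
ee_rot: [-0.643, 0.766, -0.001, 0.0]
contact_force: [-11.1, 1.5, 29.9]
gripper_width: 0.1
grasp_force: 15.3
clock: 29.3
position: [316.9, -89.7, 288.1]
ee_rot: [-0.643, 0.766, -0.0, 0.001]
contact_force: [1.5, -1.0, -0.5]
gripper_width: -0.3
grasp_force: 0.0
clock: 29.92
position: [318.0, -291.4, 286.9]
ee_rot: [-0.64, 0.768, 0.001, -0.001]
contact_force: [-0.4, 0.1, -0.6]
gripper_width: 0.3
grasp_force: 0.0
scene 1375 [-8.65733026e-04 -8.92578682e-04  7.38030678e+01] 73.91884236032456 73.96696650549796
dz px in tall candle region etc 40061
top 1799 [-9.45780059e-04  1.66908062e-03  7.35120849e+01] 73.7972570251111 73.17856738066757
dz px in tall candle region etc 80405
```

View pics/s8c.png

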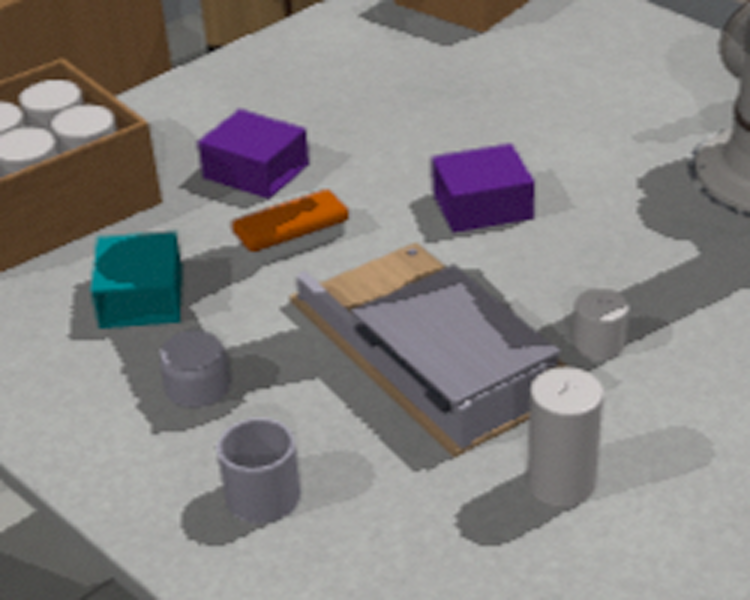

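The crop shows the lid flat and shut (450,330) over the sleeve (slope under 0.001 rad, top at z ≈ 73.5), with the candles (602,325) and (565,440) and the other things standing as before and the arm clear.

```bash
python3 -c "from bench import job_done;print(job_done())"
```

```text
the job is handed in; nothing more can be done
None
```

The job is handed in at about 30 s: the sleeve is seated on the depth ring (about 17 N held for 1 s) and the lid measures flat and shut after a 30 N press. On the way down the lid's edge caught under the finger linkage and pushed up on it with up to 32 N in the readings (limit 40 N) before I backed off. The bystanders look unmoved.

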